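Carry a snap ring onto a bench drive's spindle and hold it spread at the groove

ROBOT

A 6-joint arm with a two-finger parallel gripper is mounted at the origin on the work surface. World frame = base frame: x ahead of the robot, y to its left, z up, the work surface at z = 0. Lengths are in m, angles in rad, forces in N, time in s.
With the tool pointing down it reaches from about 0.375 to 0.975 m from the base axis. Payload 3.8 kg.
Tool frame: the origin (TCP) lies midway between the tips of the shut fingers; the grasp point (between the pads) lies 19 mm behind it; z points along the fingers, y is the line along which they close (so a half turn about z gives the same grasp; the last joint's range is limited). The gripper opens to 85 mm and grips with 20 to 120 N. Pads are 22 mm wide; open, the fingers measure 114 mm over their backs; the gripper's body (76 mm by 85 mm) begins 54 mm behind the grasp point. The pads swing forward as they close: fully open they stand 13 mm farther back than shut.
Start: joints at [1.287, 0.264, 1.604, -0, 1.274, -0.037], TCP at [0.165, 0.655, 0.231] pointing down, gripper open.
Joint ranges: [-2.63, 2.63], [-0.94, 2.18], [0.31, 2.57], [-1.31, 4.45], [0, 2.66], [-2.55, 2.55]. Speed limits (rad/s): [2.57, 2.57, 3.14, 3.14, 3.14, 3.14].

INTERFACE

Orientations are given as a rotation vector (axis times angle).
In Python, from workcell import bot, imaging gives the robot as it stands.
- The arm moves only by the tool step_arm, never from a script. Its argument "series" is a list of rows, each an object of numbers: "grip": the closure, from -1 (fully open) to 1 (shut); "x", "y", "z": the shift along the tool's x, y, z normalised to -1 to 1, where 1 is 500 mm; "ax", "ay", "az": the turn, a rotation vector about the tool's x, y, z normalised to -1 to 1, where 1 is 30 degrees. A call has 1 to 12 rows; each row is the pose to reach, as a shift and turn from the pose commanded when the call began, along the tool's axes at that moment; what a row does not reach only later rows make up. A row lasts 1/10 s, in which the tool goes at most 50 mm and 8.59 degrees, less where a joint would pass 70% of its speed; a pose out of reach is approached as far as the arm can. A call with a number of a shift or a turn outside -1 to 1 is refused whole. A call with a gripper value outside its range is refused whole. The fingers move at their own pace and stop on an object; "force" is the grip in N (left out, the last holds). Time passes only in rows, so rows that repeat a pose let the fingers close. It gives the time, the measured TCP pose, the force, the opening and the grip force at its end, in the units of the state.
- bot.read_state(): the state, without advancing time (a new reading comes with each control period).
- imaging.read_camera(name): name is "scene" or "top"; returns a dict with "img" (384x512x3 uint8, red, green, blue), "fx", "fy", "cx", "cy" (pixels), "R" (3x3) and "t" (3): a world point X has camera coordinates R X + t. Camera axes: x right, y down, z forward; pixel columns grow to the right and rows downward; lengths in m; the calibration is good to about 2 mm. A picture is of the moment at which its call begins. There is no depth.
- bot.finish_job(): hands the job in; it is judged then, once.
The state is a dict: "time": time; "q": joint angles; "joint_vel": joint speeds; "joint_torque": joint torques, N m; "tool_pos": TCP position; "tcp_rot": TCP orientation; "wrist_force": force on the tool from outside, world axes, zero at the start; "torque": the same for the moment, N m; "width": opening from 0.0 (shut) to 1.0 (fully open); "grip_force": force on a finger pad.
Only numpy, scipy, OpenCV 4.12 (cv2) and the standard library are available. Lean on these libraries where they do the work, as an engineer would, in place of code of your own. Each camera call takes 0.05 s, during which the arm holds its last target. There are 200 camera calls.

TASK

First lock the drive's spindle: throw the black-knobbed lever until it stands in the green marked notch. Then squeeze the blue handles of the circlip pliers fully to spread the snap ring that is hooked on their tips, lift ring and pliers out of the stand, bring the ring centred over the spindle, and lower it, still spread and level, until it surrounds the copper-coloured groove at mid height. Finish while holding: keep the handles squeezed and the pliers hanging from the gripper, with the ring spread around the groove, not resting on or pressed against the drive, the lever still in its notch and the other things on the bench left where they are.

Things in the scene. Friction and masses are not known exactly. Their poses are not given: they have to be found in the camera images.
- lever_knob (a point): centre of the lever's black knob, a barrel 18 mm thick and 26 mm long lying along the drive's y axis, so it can be pinched from above across its end faces. It sits on a thin steel stem, 80 mm from the pivot, with 25 mm of free room past each end face
- lever_pivot (a point): middle of the lever's pivot on the white drive, 55 mm above the bench. The lever swings in the upright plane through this point that holds the drive's x axis. This point's axes are the drive's
- notch (a point): where the knob's centre must come: 80 mm from the pivot, in line with the middle of the notch, which is the gap between the two green prongs of the gate beside the lever (gap 22 mm wide, 50 mm from the pivot; the stem is 10 mm thick). The gate's place on its arc differs from time to time; the robot cannot move it
- lock_lever (a joint): lever angle in rad: 0 upright, positive leaning to the drive's +x side. Friction holds it where it is left; moving it takes about 3 N at the knob. There is no click to feel. Range -0.75 to 0.75
- lock_gate (a joint): angle of the notch in rad, counted as the lever's: the lever is locked when both angles agree
- groove (a point): point on the upright spindle's axis at mid height of its copper-coloured groove, 85 mm above the bench. The spindle is 28 mm in diameter, the groove 12 mm wide and 23 mm in diameter; the spindle's chamfered top is 22 mm above this point, a collar 44 mm across ends 27 mm below it
- pliers_grip (a point): point half-way between the pliers' blue handles at grip height, 160 mm above the bench in the stand. z up, y from right handle to left (the squeeze line), +x where the ring reaches. 60 mm tall (35 below to 25 above), 20 mm wide (x); over their outer faces 56 mm here, 62 mm at the top at rest; squeezed fully they meet a stop, upright, 42 mm (a hard grip flexes them to 37)
- ring_center (a point): centre of the brass snap ring's opening at mid height; ring 5 mm thick (8 mm at its eyes), z its axis. At first level on the stand's ledge, 30 mm above the bench, pliers' tips in its eyes, 28 mm to the pliers' +x side and 130 mm below the grip point. Opening 26 mm at rest (too small for the spindle), 33 mm or more spread. Its spring clamps it on the spread tips; slack handles let it sag
- eye_left (a point): centre of the ring's left eye, by the left tip of the pliers, at mid height of the ring. The two eyes lie 28 mm to the ring's -x side and are 14 mm apart at rest, 31 to 35 mm with the pliers fully squeezed; over 27 mm counts as spread
- eye_right (a point): centre of the ring's right eye, as the left one
- pliers: circlip pliers, 0.2 kg, upright, tips down; origin at the pivot, 55 mm below the grip point; axes as there. Tips end 84 mm below it. Squeezing takes about 7 N a handle, harder does no harm; a spring reopens them. A 72 mm cross bar (y) at the pivot rests in open cradles on the stand's posts, 1.5 mm free along x, 2 mm along y: lift straight up
- ring: the snap ring, origin at the centre of its opening at mid height
- drive: the fixed drive: white housing 170 mm (x) by 260 mm (y), 50 mm high; origin under its middle. Spindle at y = -60 mm, lever at y = +75 mm; the lever reaches at most 145 mm above the bench
- stand: the fixed stand for the pliers: blue foot 120 by 110 mm, two posts 105 mm high at y = +-33 mm
- spare_bearing: bystander: steel ball bearing, 44 mm across, 12 mm high, lying
- tube: bystander: clear tube with blue cap, 28 mm thick, 104 mm long, lying
- driver: bystander: screwdriver, lying
- tip_box: bystander: green box with clear lid, 85 by 120 by 68 mm
- jar: bystander: jar, 60 mm across, 75 mm high
- flask: bystander: conical glass flask with orange stopper, 76 mm across, 104 mm high
- wash_bottle: bystander: white bottle with a red cap, 66 mm across, 170 mm high
There are look-alikes about, which are no part of the job. There is more than one size of the pliers; the job needs the smallest.

How it is judged:
On the way, in this order (a step that is already met when the one before it is completed fails the run):
1. the lever stands in the green notch (knob centre within 10 mm of its place) (distance between lever_knob and notch below 0.01 m), for 0.3 s.
2. the ring, spread by the pliers in the gripper, is over the spindle's top end (all of it above, centred within 15 mm) (distance between eye_left and eye_right above 0.027 m and contact force between the fingers and pliers above 3 N and distance between lever_knob and notch below 0.01 m and z of ring_center in the frame of groove above 0.024 m and horizontal distance between ring_center and groove below 0.015 m).
At the end, for the whole second after the job is handed in: For the last second: knob within 10 mm of the notch; ring eyes over 27 mm apart; pliers gripped over 3 N; ring within 6 mm of the spindle axis, 4.5 mm of mid groove; ring, pliers within 0.16 rad of upright; ring at rest, under 2 N on the drive, pliers off it; bystanders within 30 mm (distance between lever_knob and notch below 0.01 m and distance between eye_left and eye_right above 0.027 m and contact force between the fingers and pliers above 3 N and horizontal distance between ring_center and groove below 0.006 m and z of ring_center in the frame of groove between -0.0045 and 0.0045 m and angle between each of ring_center, pliers's own z axis and vertical below 0.16 rad and contact force between ring and drive below 2 N and contact force between pliers and drive below 0.5 N and linear speed of ring below 0.02 m/s and distance of each of spare_bearing, tube, driver, tip_box, jar, flask, wash_bottle from where it was at the start of the episode below 0.03 m); the arm keeps its last pose, push and grip.
It fails at once if a bystander was moved by more than 30 mm (distance of any of spare_bearing, tube, driver, tip_box, jar, flask, wash_bottle from where it was at the start of the episode above 0.03 m).
It also fails if it takes over 58 s, if anything falls off the work surface, if the arm or the gripper's body presses on something with over 40 N, if the wrist force passes 120 N, or if a joint passes its speed limit or range.

## Working session

There is one attempt and no reset: what is moved stays moved. The work goes in short steps, Python scripts to look and compute and a tool call to move; the robot and the scene stay as the last step left them, time stands still between calls to the robot, and variables do not carry over. Pictures are saved under pics/ and viewed, at most 10 in all, crops included, and the job is handed in when it is done.

Besides the shell and the picture viewer there is one more tool, called after "Request:" as a command line: name --argument value ..., lists and objects as JSON in quotes. step_arm: Moves the arm, as the interface text tells. Scaled input: -1 to 1 covers 500 mm each way for a shift and 30 degrees each way for a turn. Its arguments: {"type":"object","properties":{"series":{"type":"array","items":{"type":"object","properties":{"grip":{"type":"number"},"x":{"type":"number","minimum":-1,"maximum":1},"y":{"type":"number","minimum":-1,"maximum":1},"z":{"type":"number","minimum":-1,"maximum":1},"ax":{"type":"number","minimum":-1,"maximum":1},"ay":{"type":"number","minimum":-1,"maximum":1},"az":{"type":"number","minimum":-1,"maximum":1}}}},"force":{"type":"number"}},"required":["series"]}

```bash
mkdir -p pics; cat > h.py <<'E'
import numpy as np, cv2
from workcell import bot, imaging
def cam(n): return imaging.read_camera(n)
def save(im,p): cv2.imwrite(p,cv2.cvtColor(im,cv2.COLOR_RGB2BGR))
def ray(c,u,v):
    R=np.array(c["R"]);t=np.array(c["t"])
    d=R.T@np.array([(u-c["cx"])/c["fx"],(v-c["cy"])/c["fy"],1]); return -R.T@t,d
def plane(c,u,v,z):
    o,d=ray(c,u,v); return o+d*(z-o[2])/d[2]
def tri(c1,p1,c2,p2):
    A=[];b=[]
    for c,p in((c1,p1),(c2,p2)):
        o,d=ray(c,*p);d=d/np.linalg.norm(d);M=np.eye(3)-np.outer(d,d);A.append(M);b.append(M@o)
    return np.linalg.lstsq(np.vstack(A),np.hstack(b),rcond=None)[0]
def proj(c,X):
    p=np.array(c["R"])@np.array(X)+np.array(c["t"]); return c["fx"]*p[0]/p[2]+c["cx"],c["fy"]*p[1]/p[2]+c["cy"]
E
python3 - <<'E'
from h import *
import pickle
a,b=cam("scene"),cam("top")
pickle.dump((a,b),open("c0.pkl","wb"))
for n,c in(("scene",a),("top",b)):
    save(cv2.resize(c["img"],(800,600),interpolation=cv2.INTER_CUBIC),f"pics/{n}0.png"); print(n,-np.array(c["R"]).T@c["t"],c["fx"])
print(bot.read_state())
E
```

```text
scene [ 0.9726193  -0.50074604  0.91745561] 369.72559244122823
top [0.37582512 0.00162411 1.24050941] 375.48686015542904
{'time': 0.1, 'q': array([ 1.28708825e+00,  2.64697168e-01,  1.60528178e+00,  1.42719343e-05,
        1.27368747e+00, -3.69018987e-02]), 'joint_vel': array([ 0.00187943,  0.00166736, -0.00240025,  0.0008861 ,  0.0007398 ,
        0.00097085]), 'joint_torque': array([ 6.43639578e-04, -5.16715336e+01, -3.68584335e+01, -1.14874774e-04,
        6.53595140e-03, -1.86436483e-05]), 'tool_pos': array([0.16471664, 0.65389533, 0.23004953]), 'tcp_rot': array([-0.38666296, -3.1173581 ,  0.00321193]), 'wrist_force': array([-0.57568557, -0.72129158,  0.82069637]), 'torque': array([ 0.06987217, -0.02911745, -0.02188676]), 'grip_force': 0.0, 'width': 1.0002132736174152}
```

View pics/scene0.png

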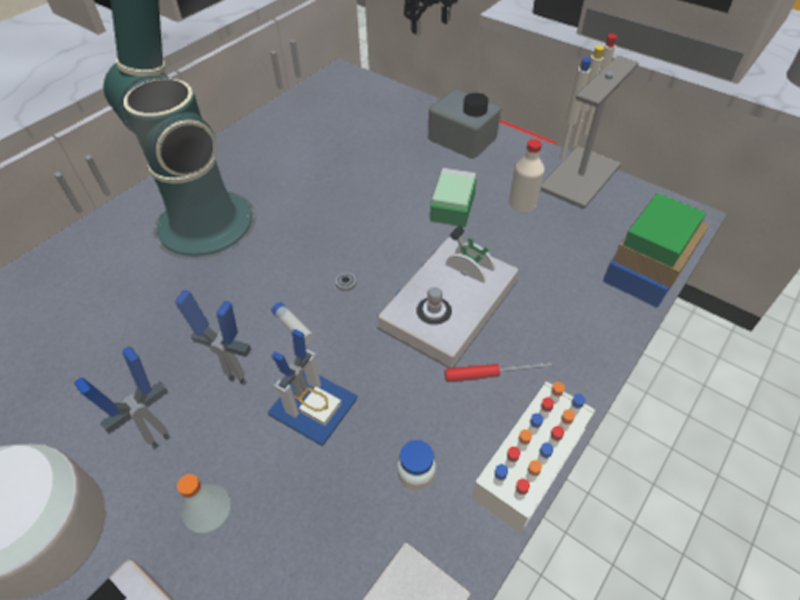

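View pics/top0.png

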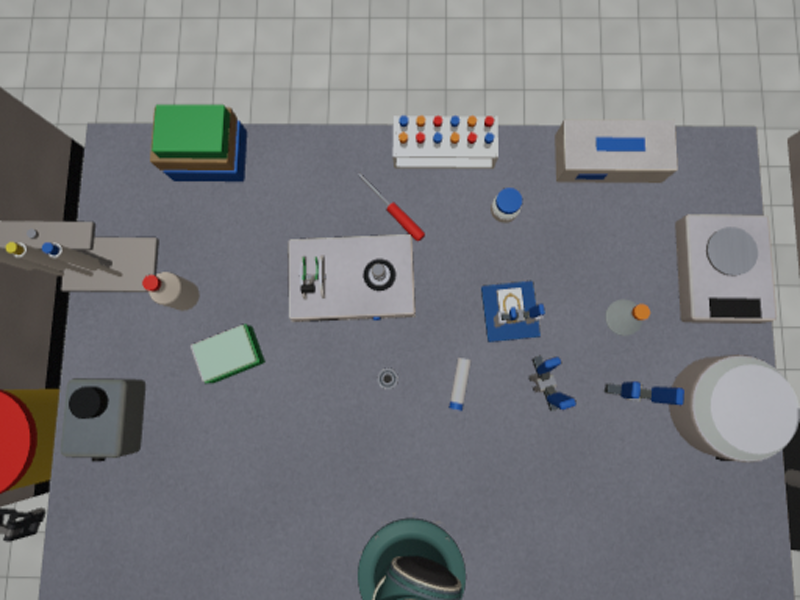

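The scene picture shows the drive at (450,300), with its spindle at (434,305) and its lever at (458,235). The ring stand is at (312,390).

There are three pliers candidates:
- **Stand pliers:** scene (295,350), top (525,310). They are the smallest and have the brass ring in the stand, so they fit the description.
- **Two larger free-standing pliers:** top (550,385) and (645,392).

I'll confirm with an enlarged crop of the drive and the stand.

```bash
python3 - <<'E'
from h import *
import pickle
a,b=pickle.load(open("c0.pkl","rb"))
def crop(c,x0,y0,w,h,W,H): return cv2.resize(c["img"][y0:y0+h,x0:x0+w],(W,H),interpolation=cv2.INTER_CUBIC)
# scene drive 240..335 x 135..235 ; stand 165..235 x 205..285 ; top drive 180..270, stand 300..350
L=np.vstack([crop(a,240,140,100,75,400,300),crop(b,180,145,100,75,400,300)])
R=np.vstack([crop(a,160,205,100,75,400,300),crop(b,280,170,100,75,400,300)])
save(np.hstack([L,R]),"pics/crop.png")
E
```

```text
(no output)
```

View pics/crop.png

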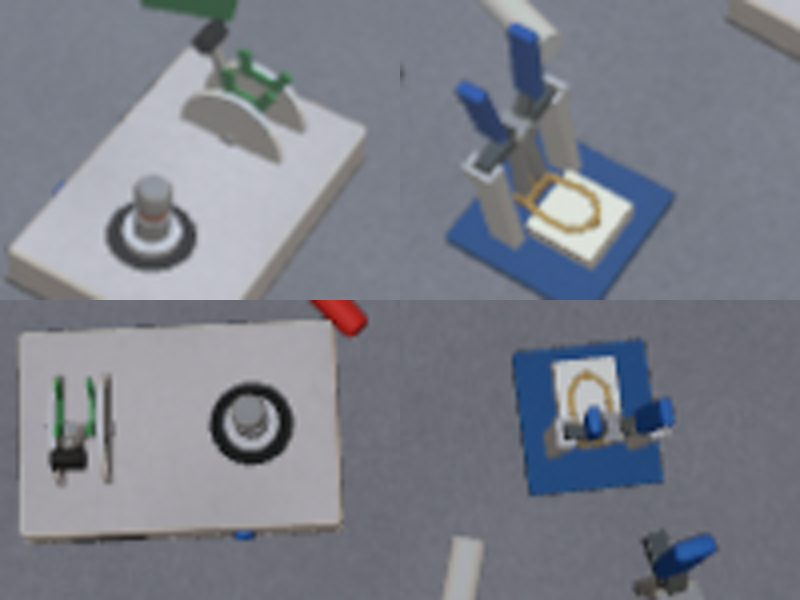

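The crop confirms it: the stand pliers carry the brass ring on the ledge (scene crop (580,210)). The knob is at (210,37), the green prongs are around (255,80), and the spindle top is at (153,187). Next I'll measure their positions.

```bash
python3 - <<'E'
from h import *
import pickle
a,b=pickle.load(open("c0.pkl","rb"))
np.set_printoptions(precision=4,suppress=True)
# drive outline, top view z=.05
hb=cv2.cvtColor(b["img"],cv2.COLOR_RGB2HSV); ha=cv2.cvtColor(a["img"],cv2.COLOR_RGB2HSV)
cor=[plane(b,180+x/4,145+y/4,.05)[:2] for x,y in((20,32),(333,22),(342,225),(22,237))]
for c in cor: print("corner",c)
m=np.mean(cor,0); ey=(cor[0]+cor[3]-cor[1]-cor[2]);yaw=np.arctan2(-ey[0],ey[1]); print("drive",m,"yaw",np.degrees(yaw),np.linalg.norm(ey)/2)
Rz=np.array([[np.cos(yaw),-np.sin(yaw)],[np.sin(yaw),np.cos(yaw)]])
print("spindle pred",m+Rz@[0,-.06],"pivot pred",m+Rz@[0,.075])
pk=((240+210/4,140+37/4),(180+68/4,145+159/4))
K=tri(a,pk[0],b,pk[1]);print("knob",K,"drive frame",Rz.T@(K[:2]-m),K[2]-.055)
S=tri(a,(240+153/4,140+185/4),b,(180+249/4,145+110/4));print("spindle top",S)
# green prong pixels, scene, onto lever-plane variants
def lp(c,u,v,y):
    o,d=ray(c,u,v);n=np.r_[Rz@[0,1],0];p0=np.r_[m+Rz@[0,y],0];X=o+d*((p0-o)@n)/(d@n);l=Rz.T@(X[:2]-m);return np.array([l[0],X[2]-.055])
for n,p in(("t1",(245,58)),("t2",(228,72)),("t3",(288,78)),("t4",(265,100))):
    print(n,[lp(a,240+p[0]/4,140+p[1]/4,y) for y in(.063,.075,.087)])
gm=cv2.inRange(hb,(45,70,30),(85,255,255));gm[:, :182]=0;gm[:,215:]=0;gm[:150]=0;gm[192:]=0
n,l,s,c=cv2.connectedComponentsWithStats(gm);print(s[1:],c[1:])
for i in range(1,n):
    x,y,w,h=s[i][:4]
    for v in(y,y+h):
        X=plane(b,x+w/2,v,.1);print(Rz.T@(X[:2]-m))
for nm,c,hh,box in(("scene",a,ha,(165,205,235,250)),("top",b,hb,(308,190,352,212))):
    k=np.zeros_like(hh[...,0]);x0,y0,x1,y1=box;k[y0:y1,x0:x1]=cv2.inRange(hh,(105,140,50),(120,255,255))[y0:y1,x0:x1]
    n,l,s,ce=cv2.connectedComponentsWithStats(k)
    for i in range(1,n):
        if s[i][4]>8: print(nm,s[i],ce[i],plane(c,*ce[i],.155))
fc=[plane(b,280+x/4,170+y/4,.008)[:2] for x,y in((115,52),(245,40),(262,180),(130,195))]
e=(fc[0]+fc[3]-fc[1]-fc[2]);print("foot",np.mean(fc,0),np.degrees(np.arctan2(-e[0],e[1])),np.linalg.norm(e)/2,np.linalg.norm(fc[0]-fc[3]))
E
```

```text
corner [0.6696 0.2625]
corner [0.6805 0.0069]
corner [ 0.5143 -0.0024]
corner [0.5013 0.2534]
drive [0.5914 0.1301] yaw 2.682776183739065 0.25595539469074463
spindle pred [0.5942 0.0701] pivot pred [0.5879 0.205 ]
knob [0.555  0.2072 0.1243] drive frame [-0.0328  0.0787] 0.06934589362874344
spindle top [0.5977 0.0723 0.1074]
t1 [array([0.0087, 0.0839]), array([0.0029, 0.0708]), array([-0.0029,  0.0576])]
t2 [array([-0.004,  0.062]), array([-0.01  ,  0.0485]), array([-0.016,  0.035])]
t3 [array([0.045 , 0.0837]), array([0.0398, 0.0706]), array([0.0347, 0.0574])]
t4 [array([0.0292, 0.0511]), array([0.0238, 0.0374]), array([0.0183, 0.0237])]
[[194 165   2  14  22]
 [202 165   2  14  14]] [[194.3636 171.8636]
 [202.4286 171.5   ]]
[0.0319 0.0871]
[-0.0124  0.0873]
[0.031  0.0621]
[-0.0133  0.0625]
scene [188 211   6   5  20] [190.45 213.15] [ 0.4943 -0.1671  0.155 ]
scene [175 226   7   5  23] [177.6522 228.0435] [ 0.5007 -0.2194  0.155 ]
scene [206 242  14   8  57] [210.5088 246.7193] [ 0.6015 -0.21    0.155 ]
top [309 190  36  22 279] [321.6989 203.5806] [ 0.4975 -0.1647  0.155 ]
top [335 190  13  13 114] [340.6491 196.0439] [ 0.5202 -0.2197  0.155 ]
top [326 197   5   8  26] [327.8846 200.6538] [ 0.5062 -0.1827  0.155 ]
foot [ 0.5291 -0.2047] 6.6639645997471355 0.10825927287177149 0.11886178912335062
```

```bash
cat >> h.py <<'E'
from scipy.spatial.transform import Rotation as Ro
def go(p,yawdeg):
    """units for tcp at p, pointing down, tool y at drive-like yaw (0: tool y=+world y)"""
    s=bot.read_state();R=Ro.from_rotvec(s["tcp_rot"])
    T=Ro.from_euler("z",yawdeg,degrees=True)*Ro.from_rotvec([0,-np.pi,0])
    print("tcp",s["tool_pos"].round(4),"shift",(R.inv().apply(np.array(p)-s["tool_pos"])/.5).round(4),"turn",((R.inv()*T).as_rotvec(degrees=True)/30).round(4),"t",s["time"])
E
python3 -c "
from h import *
go([.556,.206,.19],2.7)"
```

```text
tcp [0.1647 0.6539 0.23  ] shift [-0.9777 -0.6773  0.0814] turn [-0.0039 -0.0008 -0.5614] t 0.1
```

Request:
step_arm --series '[{"x": -0.978,"y": -0.677,"z": 0,"az": -0.561,"grip": 0},{"x": -0.978,"y": -0.677,"z": 0,"az": -0.561,"grip": 0},{"x": -0.978,"y": -0.677,"z": 0,"az": -0.561,"grip": 0},{"x": -0.978,"y": -0.677,"z": 0,"az": -0.561,"grip": 0},{"x": -0.978,"y": -0.677,"z": 0,"az": -0.561,"grip": 0},{"x": -0.978,"y": -0.677,"z": 0,"az": -0.561,"grip": 0},{"x": -0.978,"y": -0.677,"z": 0,"az": -0.561,"grip": 0},{"x": -0.978,"y": -0.677,"z": 0,"az": -0.561,"grip": 0},{"x": -0.978,"y": -0.677,"z": 0,"az": -0.561,"grip": 0},{"x": -0.978,"y": -0.677,"z": 0.06,"az": -0.561,"grip": 0},{"x": -0.978,"y": -0.677,"z": 0.081,"az": -0.561,"grip": 0},{"x": -0.978,"y": -0.677,"z": 0.081,"az": -0.561,"grip": 0}]' --force 20

```text
validation failed for argument at $.se...
```

Request:
step_arm --series '[{"x": -0.978,"y": -0.677,"z": 0.0,"ax": 0.0,"ay": 0.0,"az": -0.561,"grip": 0.0}]' --force 20

```text
time: 0.2
tool_pos: [0.195, 0.6194, 0.2301]
tcp_rot: [-0.141, -3.136, -0.002]
wrist_force: [0.5, 1.0, -0.5]
width: 0.858
grip_force: 0.0
```

```bash
python3 -c "
from h import *
go([.556,.206,.19],2.7)"
```

```text
tcp [0.195  0.6194 0.2301] shift [-0.7935 -0.7586  0.0779] turn [ 0.002  -0.0037 -0.2618] t 0.2
```

Request:
step_arm --series '[{"x": -0.79,"y": -0.755,"z": 0.0,"ax": 0.0,"ay": 0.0,"az": -0.26,"grip": 0.0},{"x": -0.79,"y": -0.755,"z": 0.0,"ax": 0.0,"ay": 0.0,"az": -0.26,"grip": 0.0},{"x": -0.79,"y": -0.755,"z": 0.0,"ax": 0.0,"ay": 0.0,"az": -0.26,"grip": 0.0},{"x": -0.79,"y": -0.755,"z": 0.0,"ax": 0.0,"ay": 0.0,"az": -0.26,"grip": 0.0},{"x": -0.79,"y": -0.755,"z": 0.0,"ax": 0.0,"ay": 0.0,"az": -0.26,"grip": 0.0},{"x": -0.79,"y": -0.755,"z": 0.0,"ax": 0.0,"ay": 0.0,"az": -0.26,"grip": 0.0},{"x": -0.79,"y": -0.755,"z": 0.0,"ax": 0.0,"ay": 0.0,"az": -0.26,"grip": 0.0},{"x": -0.79,"y": -0.755,"z": 0.0,"ax": 0.0,"ay": 0.0,"az": -0.26,"grip": 0.0},{"x": -0.79,"y": -0.755,"z": 0.0,"ax": 0.0,"ay": 0.0,"az": -0.26,"grip": 0.0},{"x": -0.79,"y": -0.755,"z": 0.0,"ax": 0.0,"ay": 0.0,"az": -0.26,"grip": 0.0},{"x": -0.79,"y": -0.755,"z": 0.075,"ax": 0.0,"ay": 0.0,"az": -0.26,"grip": 0.0},{"x": -0.79,"y": -0.755,"z": 0.075,"ax": 0.0,"ay": 0.0,"az": -0.26,"grip": 0.0}]'

```text
time: 1.4
tool_pos: [0.5547, 0.1988, 0.1902]
tcp_rot: [0.055, -3.137, 0.004]
wrist_force: [-0.5, 0.3, -1.5]
width: 0.499
grip_force: 0.0
```

```bash
python3 - <<'E'
from h import *
a,b=cam("scene"),cam("top")
go([.556,.206,.11],2.7)
def crop(c,x0,y0,w,h): return cv2.resize(c["img"][y0:y0+h,x0:x0+w],(400,400),interpolation=cv2.INTER_CUBIC)
save(np.hstack([crop(a,240,110,100,100),crop(b,150,130,100,100)]),"pics/k1.png")
E
```

```text
tcp [0.5534 0.2014 0.1912] shift [-0.0063  0.0092  0.1624] turn [-0.002  -0.0095 -0.0203] t 1.5
```

View pics/k1.png

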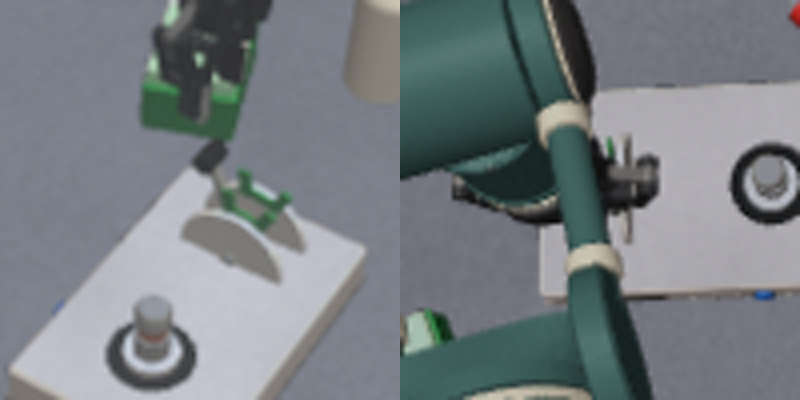

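The scene crop shows the fingers at (195,90), straight above the knob at (208,157). I'll descend and pinch.

Request:
step_arm --series '[{"x": -0.005,"y": 0.008,"z": 0.08,"ax": 0.0,"ay": 0.0,"az": 0.0,"grip": 0.0},{"x": -0.005,"y": 0.008,"z": 0.13,"ax": 0.0,"ay": 0.0,"az": 0.0,"grip": 0.0},{"x": -0.005,"y": 0.008,"z": 0.16,"ax": 0.0,"ay": 0.0,"az": 0.0,"grip": 0.0},{"x": -0.005,"y": 0.008,"z": 0.16,"ax": 0.0,"ay": 0.0,"az": 0.0,"grip": 0.0},{"x": -0.005,"y": 0.008,"z": 0.16,"ax": 0.0,"ay": 0.0,"az": 0.0,"grip": 0.6},{"x": -0.005,"y": 0.008,"z": 0.16,"ax": 0.0,"ay": 0.0,"az": 0.0,"grip": 0.6},{"x": -0.005,"y": 0.008,"z": 0.16,"ax": 0.0,"ay": 0.0,"az": 0.0,"grip": 0.6},{"x": -0.005,"y": 0.008,"z": 0.16,"ax": 0.0,"ay": 0.0,"az": 0.0,"grip": 0.6}]'

```text
time: 2.3
tool_pos: [0.5572, 0.2068, 0.1153]
tcp_rot: [-0.062, 3.14, -0.001]
wrist_force: [-1.8, -4.7, 2.8]
width: 0.296
grip_force: 25.5
```

```bash
python3 - <<'E'
from h import *
a=cam("scene");s=bot.read_state();print(s["tool_pos"],s["tcp_rot"],s["wrist_force"],s["width"],s["grip_force"])
save(cv2.resize(a["img"][120:195,250:350],(800,600),interpolation=cv2.INTER_CUBIC),"pics/k2.png")
E
```

```text
[0.55713532 0.20675326 0.11524382] [-6.21481125e-02  3.14007134e+00 -6.01556299e-04] [-2.36006712 -4.9980238   3.2854934 ] 0.2954800235536226 25.481015145778656
```

View pics/k2.png

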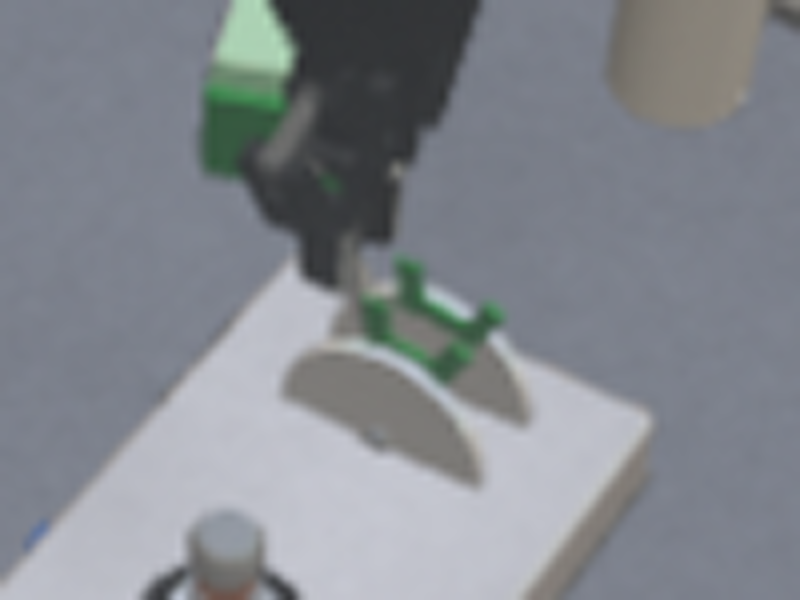

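The knob is pinched: the opening is about 25 mm, with the fingers at (330,270) in the crop and the green prongs at (375–490, 265–360). I'll swing it along the arc to about +0.24 rad.

Request:
step_arm --series '[{"x": -0.0208,"y": 0.0,"z": -0.008,"ax": 0.0,"ay": 0.0,"az": 0.0,"grip": 0.6},{"x": -0.0442,"y": 0.0,"z": -0.0134,"ax": 0.0,"ay": 0.0,"az": 0.0,"grip": 0.6},{"x": -0.0682,"y": 0.0,"z": -0.0152,"ax": 0.0,"ay": 0.0,"az": 0.0,"grip": 0.6},{"x": -0.0874,"y": 0.0,"z": -0.014,"ax": 0.0,"ay": 0.0,"az": 0.0,"grip": 0.6},{"x": -0.1062,"y": 0.0,"z": -0.0106,"ax": 0.0,"ay": 0.0,"az": 0.0,"grip": 0.6},{"x": -0.1062,"y": 0.0,"z": -0.0106,"ax": 0.0,"ay": 0.0,"az": 0.0,"grip": 0.6}]'

```text
time: 2.95
tool_pos: [0.6114, 0.2096, 0.1197]
tcp_rot: [-0.061, 3.139, 0.002]
wrist_force: [0.3, -1.0, -0.3]
width: 0.294
grip_force: 21.8
```

```bash
python3 - <<'E'
from h import *
a=cam("scene");s=bot.read_state();print(s["tool_pos"],s["tcp_rot"],s["wrist_force"],s["width"],s["grip_force"])
save(cv2.resize(a["img"][120:195,250:350],(800,600),interpolation=cv2.INTER_CUBIC),"pics/k3.png")
E
```

```text
[0.61132839 0.20958166 0.11967623] [-6.11359786e-02  3.13826199e+00  1.44093391e-03] [ 0.39916004 -1.23158205 -0.46116856] 0.29323896212246536 21.74861580133438
```

View pics/k3.png

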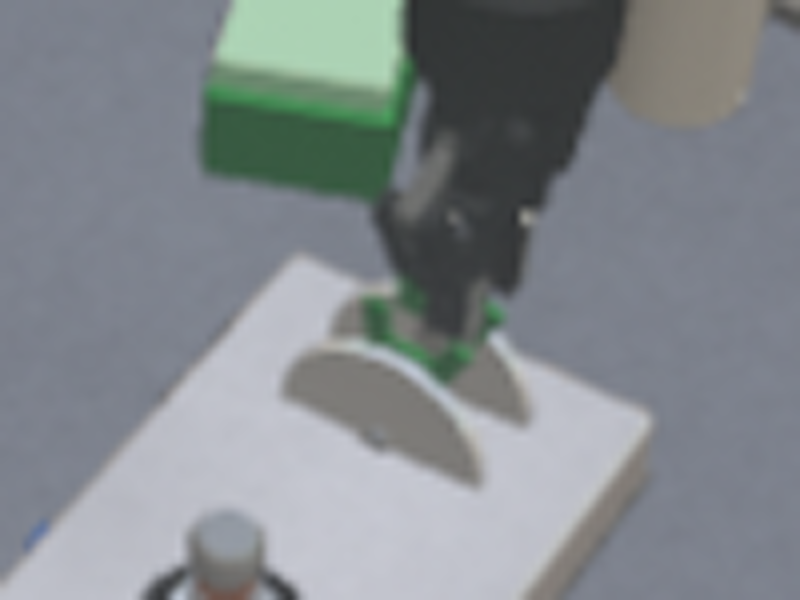

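The knob now sits over the notch, with the finger between the prongs at (445,320). I'll release, rise and check.

Request:
step_arm --series '[{"x": 0.0,"y": 0.0,"z": 0.0,"ax": 0.0,"ay": 0.0,"az": 0.0,"grip": 0.0},{"x": 0.0,"y": 0.0,"z": 0.0,"ax": 0.0,"ay": 0.0,"az": 0.0,"grip": 0.0},{"x": 0.0,"y": 0.0,"z": -0.06,"ax": 0.0,"ay": 0.0,"az": 0.0,"grip": 0.0},{"x": 0.0,"y": 0.0,"z": -0.16,"ax": 0.0,"ay": 0.0,"az": 0.0,"grip": 0.0},{"x": 0.0,"y": 0.0,"z": -0.24,"ax": 0.0,"ay": 0.0,"az": 0.0,"grip": 0.0},{"x": 0.0,"y": 0.0,"z": -0.24,"ax": 0.0,"ay": 0.0,"az": 0.0,"grip": -0.4}]'

```text
time: 3.6
tool_pos: [0.6142, 0.2108, 0.2482]
tcp_rot: [-0.062, 3.126, 0.007]
wrist_force: [1.2, 0.3, 1.2]
width: 0.652
grip_force: 0.0
```

```bash
python3 - <<'E'
from h import *
import pickle
a,b=cam("scene"),cam("top")
pickle.dump((a,b),open("c1.pkl","wb"))
def crop(c,x0,y0,w,h,W=800,H=600): return cv2.resize(c["img"][y0:y0+h,x0:x0+w],(W,H),interpolation=cv2.INTER_CUBIC)
im=np.hstack([crop(a,270,140,40,60,400,600),crop(a,170,205,40,60,400,600)])
save(im,"pics/k4.png")
E
```

```text
(no output)
```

View pics/k4.png

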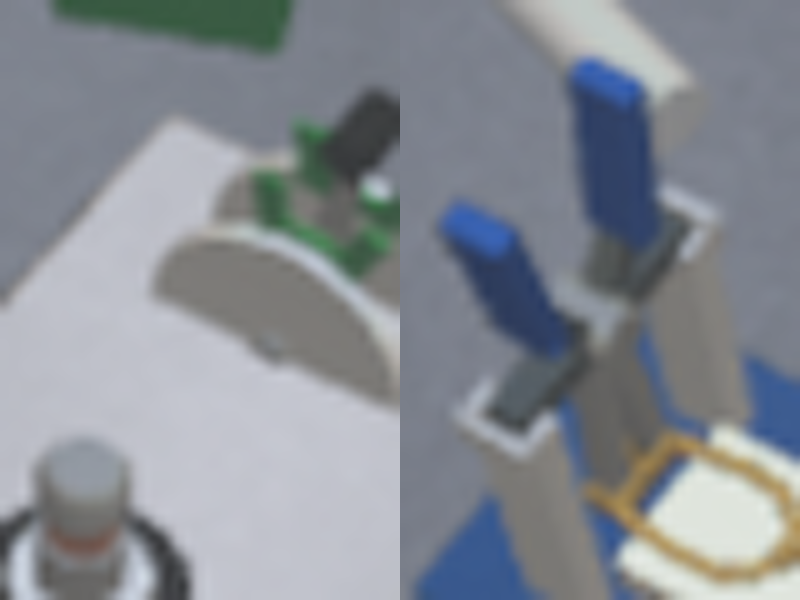

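In the left crop the knob is at (365,135) between the prongs (262,185), (310,130) and (372,240). The right crop shows the handle tops at (480,228) and (608,82). I'll put numbers on the lever angle, the spindle and the pliers.

```bash
python3 - <<'E'
from h import *
import pickle
np.set_printoptions(precision=4,suppress=True)
a,b=pickle.load(open("c1.pkl","rb"));a0,b0=pickle.load(open("c0.pkl","rb"))
yaw=np.radians(2.68);m=np.array([.5914,.1301]);Rz=np.array([[np.cos(yaw),-np.sin(yaw)],[np.sin(yaw),np.cos(yaw)]])
def lp(c,u,v,y,m=m):
    o,d=ray(c,u,v);n=np.r_[Rz@[0,1],0];p0=np.r_[m+Rz@[0,y],0];X=o+d*((p0-o)@n)/(d@n);l=Rz.T@(X[:2]-m);return np.array([l[0],X[2]-.055])
for dm in((0,0),(.0035,.002)):
    mm=m+dm
    for n,u,v,y in(("knob0",292.5,149.25,.075),("knob1",306.5,153.5,.075),("P1",250+391.5/8,120+285/8,.075),("P3",250+472.5/8,120+335/8,.075)):
        q=lp(a,u,v,y,mm);print(n,q,"ang",np.arctan2(*q),np.hypot(*q))
def mask(c,lo,hi,box):
    h=cv2.cvtColor(c["img"],cv2.COLOR_RGB2HSV);k=np.zeros_like(h[...,0]);x0,y0,x1,y1=box;k[y0:y1,x0:x1]=cv2.inRange(h,lo,hi)[y0:y1,x0:x1];return k
# handle tops (z .185) scene; compare top
for nm,u,v in(("R",170+80/10,205+228/10),("L",170+207/10,205+80/10)): print("handle top",nm,plane(a,u,v,.185))
# white post tops z=.105 centres scene, ring outline scene z=.03
for n,u,v in(("postR",107,415),("postL",290,235)): print(n,plane(a,170+u/10,205+v/10,.105))
ra=plane(a,270+82/10,140+462/10,.107);print("spindle top scene z=.107",ra)
k=cv2.resize(b["img"][140:200,220:260],(400,600),interpolation=cv2.INTER_CUBIC)
l=cv2.resize(b["img"][175:220,300:360],(400,300),interpolation=cv2.INTER_CUBIC)
k2=cv2.resize(b["img"][150:195,215:275],(400,300),interpolation=cv2.INTER_CUBIC)
save(np.hstack([k2,l]),"pics/t5.png")
E
```

```text
knob0 [-0.0282  0.0757] ang -0.35652181315707454 0.08074320301980681
knob1 [0.0196 0.0842] ang 0.22841470929864435 0.08648164946278254
P1 [-0.0043  0.0619] ang -0.07000884010995147 0.062045571915274204
P3 [0.0316 0.0556] ang 0.5163128636840787 0.06392627432806837
knob0 [-0.0327  0.0737] ang -0.41812292792472283 0.08061445891355905
knob1 [0.0152 0.0823] ang 0.18214179295424582 0.0836447791987977
P1 [-0.0088  0.0599] ang -0.14648324332158275 0.06051064393756554
P3 [0.0272 0.0535] ang 0.46938240477924476 0.060039642467834727
handle top R [ 0.5194 -0.2294  0.185 ]
handle top L [ 0.5133 -0.1796  0.185 ]
postR [ 0.5162 -0.2363  0.105 ]
postL [ 0.5158 -0.1679  0.105 ]
spindle top scene z=.107 [0.599 0.075 0.107]
```

View pics/t5.png

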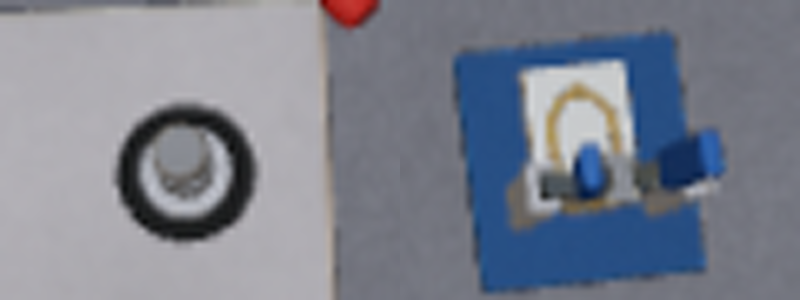

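The top-view crop shows the spindle's top face at (183,150), the collar at (187,172), and the pliers' handle ends at (597,160) and (712,152).

```bash
python3 - <<'E'
from h import *
import pickle
np.set_printoptions(precision=4,suppress=True)
a,b=pickle.load(open("c1.pkl","rb"))
s=60/400
print("spindle",tri(a,(270+82/10,140+462/10),b,(215+183*s,150+150*s)), plane(b,215+183*s,150+150*s,.107))
print("collar top-view z=.055",plane(b,215+187*s,150+172*s,.055))
L=tri(a,(170+20.7,205+8.0),b,(300+197*s,175+160*s));R=tri(a,(170+8,205+22.8),b,(300+312*s,175+153*s));print("L",L,"R",R)
for n,u,v in(("L",197,160),("R",312,153)): print(n,plane(b,300+u*s,175+v*s,.185))
# crossbar ends / posts in top view z=.105; white post R, ring, ledge
print("ledge corners z~.027",[plane(b,300+u*s,175+v*s,.027)[:2] for u,v in((122,70),(226,62))])
fc=[plane(b,300+u*s,175+v*s,.008)[:2] for u,v in((55,53),(272,33),(303,268),(85,292))]
e=(fc[0]+fc[3]-fc[1]-fc[2]);print("foot",np.mean(fc,0),np.degrees(np.arctan2(-e[0],e[1])),fc)
go([.515,-.204,.30],6)
E
```

```text
spindle [0.5977 0.0718 0.1081] [0.5957 0.0697 0.107 ]
collar top-view z=.055 [0.5951 0.0707 0.055 ]
L [ 0.5096 -0.1805  0.1822] R [ 0.5136 -0.2296  0.179 ]
L [ 0.5074 -0.1823  0.185 ]
R [ 0.511  -0.2308  0.185 ]
ledge corners z~.027 [array([ 0.5709, -0.174 ]), array([ 0.5755, -0.2247])]
foot [ 0.529  -0.2041] 6.556735070390962 [array([ 0.5822, -0.1436]), array([ 0.5935, -0.2512]), array([ 0.4768, -0.2641]), array([ 0.4635, -0.1575])]
tcp [0.611  0.2098 0.2416] shift [ 0.2239 -0.8191 -0.1191] turn [ 0.0025  0.0091 -0.1246] t 3.7
```

Request:
step_arm --series '[{"x": 0.231,"y": -0.82,"z": -0.119,"ax": 0.0,"ay": 0.009,"az": -0.11,"grip": -1.0},{"x": 0.231,"y": -0.82,"z": -0.119,"ax": 0.0,"ay": 0.009,"az": -0.11,"grip": -1.0},{"x": 0.231,"y": -0.82,"z": -0.119,"ax": 0.0,"ay": 0.009,"az": -0.11,"grip": -1.0},{"x": 0.231,"y": -0.82,"z": -0.119,"ax": 0.0,"ay": 0.009,"az": -0.11,"grip": -1.0},{"x": 0.231,"y": -0.82,"z": -0.119,"ax": 0.0,"ay": 0.009,"az": -0.11,"grip": -1.0},{"x": 0.231,"y": -0.82,"z": -0.119,"ax": 0.0,"ay": 0.009,"az": -0.11,"grip": -1.0},{"x": 0.231,"y": -0.82,"z": -0.119,"ax": 0.0,"ay": 0.009,"az": -0.11,"grip": -1.0},{"x": 0.231,"y": -0.82,"z": -0.119,"ax": 0.0,"ay": 0.009,"az": -0.11,"grip": -1.0},{"x": 0.231,"y": -0.82,"z": -0.119,"ax": 0.0,"ay": 0.009,"az": -0.11,"grip": -1.0},{"x": 0.231,"y": -0.82,"z": -0.119,"ax": 0.0,"ay": 0.009,"az": -0.11,"grip": -1.0},{"x": 0.231,"y": -0.82,"z": -0.119,"ax": 0.0,"ay": 0.009,"az": -0.11,"grip": -1.0},{"x": 0.231,"y": -0.82,"z": -0.119,"ax": 0.0,"ay": 0.009,"az": -0.11,"grip": -1.0}]' --force 60

```text
time: 4.9
tool_pos: [0.5102, -0.2038, 0.2971]
tcp_rot: [0.153, -3.131, -0.003]
wrist_force: [0.1, -0.2, -0.3]
width: 1.004
grip_force: 0.0
```

```bash
python3 - <<'E'
from h import *
go([.5115,-.205,.138],5.5)
a=cam("scene")
np.set_printoptions(precision=4,suppress=True)
# shift check: fingers seen
save(cv2.resize(a["img"][140:260,130:290],(800,600),interpolation=cv2.INTER_CUBIC),"pics/p6.png")
E
```

```text
tcp [ 0.5102 -0.2038  0.2971] shift [-0.0044 -0.0032  0.3181] turn [ 0.0037 -0.0125  0.0031] t 4.9
```

Request:
step_arm --series '[{"x": -0.004,"y": -0.003,"z": 0.1,"ax": 0.0,"ay": -0.012,"az": 0.0,"grip": -1.0},{"x": -0.004,"y": -0.003,"z": 0.18,"ax": 0.0,"ay": -0.012,"az": 0.0,"grip": -1.0},{"x": -0.004,"y": -0.003,"z": 0.24,"ax": 0.0,"ay": -0.012,"az": 0.0,"grip": -1.0},{"x": -0.004,"y": -0.003,"z": 0.29,"ax": 0.0,"ay": -0.012,"az": 0.0,"grip": -1.0},{"x": -0.004,"y": -0.003,"z": 0.318,"ax": 0.0,"ay": -0.012,"az": 0.0,"grip": -1.0},{"x": -0.004,"y": -0.003,"z": 0.318,"ax": 0.0,"ay": -0.012,"az": 0.0,"grip": -1.0},{"x": -0.004,"y": -0.003,"z": 0.318,"ax": 0.0,"ay": -0.012,"az": 0.0,"grip": -1.0}]'

```text
time: 5.65
tool_pos: [0.5127, -0.206, 0.1403]
tcp_rot: [-0.154, 3.136, -0.0]
wrist_force: [1.0, -0.4, -0.7]
width: 0.998
grip_force: 0.0
```

```bash
python3 - <<'E'
from h import *
s=bot.read_state();print(s["tool_pos"],s["tcp_rot"],s["wrist_force"])
a=cam("scene");b=cam("top")
f=lambda c,x,y:cv2.resize(c["img"][y:y+90,x:x+60],(400,600),interpolation=cv2.INTER_CUBIC)
save(np.hstack([f(a,160,190),f(b,290,160)]),"pics/p7.png")
E
```

```text
[ 0.5127051  -0.2060003   0.14028197] [-1.53722440e-01  3.13553878e+00 -1.50060241e-04] [ 0.98087953 -0.36612515 -0.71505528]
```

View pics/p7.png

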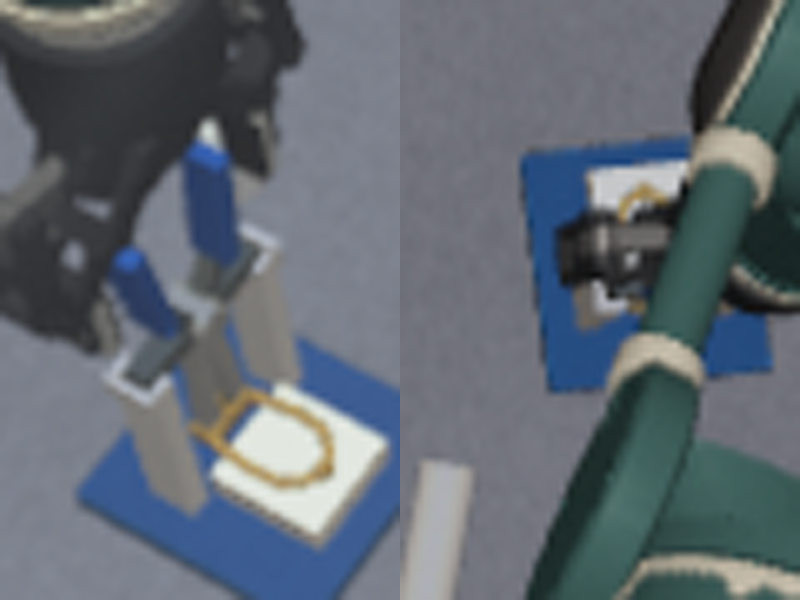

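The fingers straddle both handles: left panel, handles at (130,260) and (210,160), pads at (105,330) and (265,145). I'll squeeze now.

Request:
step_arm --series '[{"x": 0.0,"y": 0.0,"z": 0.0,"ax": 0.0,"ay": 0.0,"az": 0.0,"grip": 0.0},{"x": 0.0,"y": 0.0,"z": 0.0,"ax": 0.0,"ay": 0.0,"az": 0.0,"grip": 0.5},{"x": 0.0,"y": 0.0,"z": 0.0,"ax": 0.0,"ay": 0.0,"az": 0.0,"grip": 0.5},{"x": 0.0,"y": 0.0,"z": 0.0,"ax": 0.0,"ay": 0.0,"az": 0.0,"grip": 0.5},{"x": 0.0,"y": 0.0,"z": 0.0,"ax": 0.0,"ay": 0.0,"az": 0.0,"grip": 0.5},{"x": 0.0,"y": 0.0,"z": 0.0,"ax": 0.0,"ay": 0.0,"az": 0.0,"grip": 0.5},{"x": 0.0,"y": 0.0,"z": 0.0,"ax": 0.0,"ay": 0.0,"az": 0.0,"grip": 0.5}]'

```text
time: 6.45
tool_pos: [0.5139, -0.2062, 0.1431]
tcp_rot: [-0.151, 3.132, 0.0]
wrist_force: [-1.7, 4.6, 12.9]
width: 0.427
grip_force: 61.0
```

```bash
python3 - <<'E'
from h import *
s=bot.read_state();print(s["tool_pos"],s["tcp_rot"],s["wrist_force"],s["torque"],s["width"]*85,s["grip_force"])
E
```

```text
[ 0.51386536 -0.2061669   0.14313113] [-1.50842983e-01  3.13197288e+00  2.27762328e-04] [-1.73552925  4.56181301 12.89054932] [ 0.82941361  0.37849804 -0.08941587] 36.30552428467401 61.03421330451965
```

Request:
step_arm --series '[{"x": 0.0,"y": 0.0,"z": -0.02,"ax": 0.0,"ay": 0.0,"az": 0.0,"grip": 0.5},{"x": 0.0,"y": 0.0,"z": -0.04,"ax": 0.0,"ay": 0.0,"az": 0.0,"grip": 0.5},{"x": 0.0,"y": 0.0,"z": -0.06,"ax": 0.0,"ay": 0.0,"az": 0.0,"grip": 0.5},{"x": 0.0,"y": 0.0,"z": -0.1,"ax": 0.0,"ay": 0.0,"az": 0.0,"grip": 0.5},{"x": 0.0,"y": 0.0,"z": -0.14,"ax": 0.0,"ay": 0.0,"az": 0.0,"grip": 0.5},{"x": 0.0,"y": 0.0,"z": -0.18,"ax": 0.0,"ay": 0.0,"az": 0.0,"grip": 0.5},{"x": 0.0,"y": 0.0,"z": -0.22,"ax": 0.0,"ay": 0.0,"az": 0.0,"grip": 0.5},{"x": 0.0,"y": 0.0,"z": -0.25,"ax": 0.0,"ay": 0.0,"az": 0.0,"grip": 0.5},{"x": 0.0,"y": 0.0,"z": -0.25,"ax": 0.0,"ay": 0.0,"az": 0.0,"grip": 0.5},{"x": 0.0,"y": 0.0,"z": -0.25,"ax": 0.0,"ay": 0.0,"az": 0.0,"grip": 0.5}]'

```text
time: 7.45
tool_pos: [0.5117, -0.2065, 0.2645]
tcp_rot: [-0.152, 3.136, 0.0]
wrist_force: [-0.3, 0.0, -1.8]
width: 0.427
grip_force: 60.2
```

```bash
python3 - <<'E'
from h import *
import pickle
np.set_printoptions(precision=4,suppress=True)
a,b=cam("scene"),cam("top");pickle.dump((a,b),open("c2.pkl","wb"))
s=bot.read_state();print(s["tool_pos"],s["tcp_rot"],s["wrist_force"],s["width"]*85,s["grip_force"])
for n,c in(("scene",a),("top",b)):
    h=cv2.cvtColor(c["img"],cv2.COLOR_RGB2HSV)
    X=s["tool_pos"]+[.028,0,-.113]; u,v=map(int,proj(c,X));print(n,"expected ring px",u,v)
    k=np.zeros_like(h[...,0]);k[v-25:v+25,u-25:u+25]=cv2.inRange(h,(12,90,60),(26,255,255))[v-25:v+25,u-25:u+25]
    ys,xs=np.nonzero(k);print(len(xs),xs.min(),xs.max(),ys.min(),ys.max(),xs.mean(),ys.mean())
g=lambda c,X:cv2.resize(c["img"][X[1]:X[1]+75,X[0]:X[0]+50],(400,600),interpolation=cv2.INTER_CUBIC)
out=[]
for c in(a,b):
    u,v=map(int,proj(c,s["tool_pos"]+[.02,0,-.08]));out.append(g(c,(u-25,v-38)))
save(np.hstack(out),"pics/r8.png")
E
```

```text
[ 0.511  -0.2061  0.2631] [ 0.1522 -3.1372 -0.002 ] [ 0.1388 -0.7776 -2.7971] 36.562030987971696 60.23688197135925
scene expected ring px 192 233
87 177 202 221 239 191.79310344827587 231.44827586206895
top expected ring px 335 189
18 328 337 183 202 332.1666666666667 191.44444444444446
```

```bash
cat >> h.py <<'E'
def ringfit(c,zr,tcp,yawdeg=5.5,off=(.028,0)):
    """brass pixels of the ring's round part onto z=zr; circle fit with the scipy solver; ring frame relative to tcp"""
    from scipy.optimize import least_squares
    y=np.radians(yawdeg);ex=np.array([np.cos(y),np.sin(y)]);ey=np.array([-ex[1],ex[0]])
    h=cv2.cvtColor(c["img"],cv2.COLOR_RGB2HSV);m=cv2.inRange(h,(12,90,60),(26,255,255))
    ctr=np.r_[tcp[:2]+ex*off[0],zr];u,v=proj(c,ctr);vs,us=np.nonzero(m)
    P=np.array([plane(c,a+0.0,b+0.0,zr)[:2] for a,b in zip(us,vs) if abs(a-u)<30 and abs(b-v)<30])
    q=np.c_[(P-ctr[:2])@ex,(P-ctr[:2])@ey]; q=q[(np.hypot(*q.T)<.032)&(q[:,0]>-.012)]
    r=least_squares(lambda t:np.hypot(q[:,0]-t[0],q[:,1]-t[1])-t[2],[0,0,.02],loss="soft_l1",f_scale=.001)
    w=ctr[:2]+r.x[0]*ex+r.x[1]*ey
    print("ring n",len(q),"local dx,dy,r mm",(r.x*1e3).round(1),"world",w.round(4),"x-range",q[:,0].min().round(4),q[:,0].max().round(4),"y",q[:,1].min().round(4),q[:,1].max().round(4),"rms",np.sqrt(np.mean(r.fun**2)).round(4)); return w
E
python3 - <<'E'
from h import *
import pickle
a,b=pickle.load(open("c2.pkl","rb"));s=bot.read_state()
ringfit(a,s["tool_pos"][2]-.113,s["tool_pos"])
ringfit(b,s["tool_pos"][2]-.113,s["tool_pos"])
print(s["time"]); go([.597-.028,.0715-.003,.2631],5.5)
E
```

```text
ring n 49 local dx,dy,r mm [-1.9  1.1 21.2] world [ 0.5369 -0.2025] x-range -0.0119 0.0233 y -0.0211 0.0236 rms 0.0015
ring n 10 local dx,dy,r mm [ 2.2  0.5 16. ] world [ 0.541  -0.2027] x-range 0.0137 0.0203 y -0.009 0.0056 rms 0.0017
7.55
tcp [ 0.511  -0.2061  0.2631] shift [-0.1686  0.5354  0.0006] turn [ 0.0025 -0.0012  0.0018] t 7.55
```

View pics/r8.png

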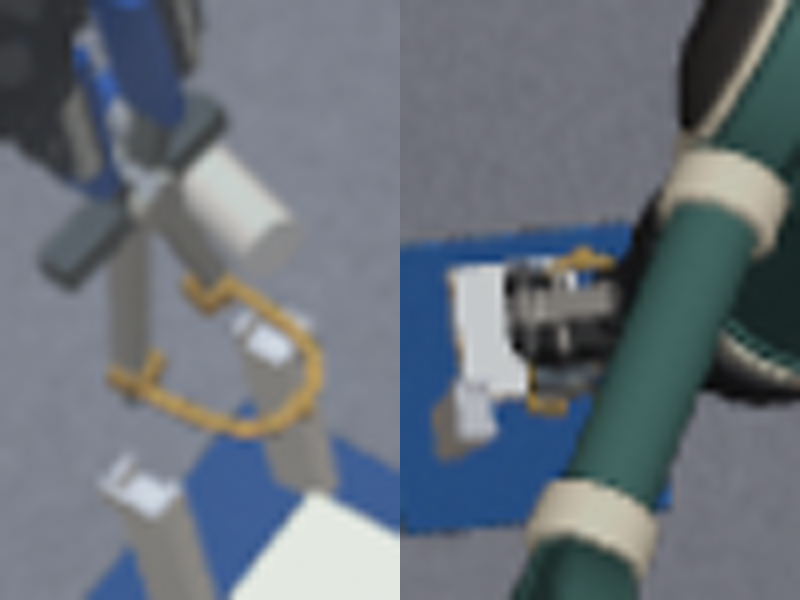

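The ring hangs level and spread (left panel, arc at (230,400), eyes at (130,380) and (200,290)), clear of the posts. I'll carry it over the spindle.

Request:
step_arm --series '[{"x": -0.009,"y": 0.027,"z": 0.0,"ax": 0.0,"ay": 0.0,"az": 0.0,"grip": 0.5},{"x": -0.027,"y": 0.081,"z": 0.0,"ax": 0.0,"ay": 0.0,"az": 0.0,"grip": 0.5},{"x": -0.049,"y": 0.149,"z": 0.0,"ax": 0.0,"ay": 0.0,"az": 0.0,"grip": 0.5},{"x": -0.071,"y": 0.216,"z": 0.0,"ax": 0.0,"ay": 0.0,"az": 0.0,"grip": 0.5},{"x": -0.093,"y": 0.284,"z": 0.0,"ax": 0.0,"ay": 0.0,"az": 0.0,"grip": 0.5},{"x": -0.115,"y": 0.351,"z": 0.0,"ax": 0.0,"ay": 0.0,"az": 0.0,"grip": 0.5},{"x": -0.137,"y": 0.419,"z": 0.0,"ax": 0.0,"ay": 0.0,"az": 0.0,"grip": 0.5},{"x": -0.157,"y": 0.48,"z": 0.0,"ax": 0.0,"ay": 0.0,"az": 0.0,"grip": 0.5},{"x": -0.17,"y": 0.52,"z": 0.0,"ax": 0.0,"ay": 0.0,"az": 0.0,"grip": 0.5},{"x": -0.177,"y": 0.54,"z": 0.0,"ax": 0.0,"ay": 0.0,"az": 0.0,"grip": 0.5},{"x": -0.177,"y": 0.54,"z": 0.0,"ax": 0.0,"ay": 0.0,"az": 0.0,"grip": 0.5},{"x": -0.177,"y": 0.54,"z": 0.0,"ax": 0.0,"ay": 0.0,"az": 0.0,"grip": 0.5}]'

```text
time: 8.75
tool_pos: [0.5733, 0.0705, 0.2642]
tcp_rot: [-0.153, 3.138, -0.001]
wrist_force: [-0.0, 0.2, -2.9]
width: 0.425
grip_force: 60.3
```

```bash
python3 - <<'E'
from h import *
import pickle
np.set_printoptions(precision=4,suppress=True)
a,b=cam("scene"),cam("top");pickle.dump((a,b),open("c3.pkl","wb"))
s=bot.read_state();print(s["time"],s["tool_pos"],s["tcp_rot"],s["wrist_force"],s["width"]*85,s["grip_force"])
zr=s["tool_pos"][2]-.113
ringfit(a,zr,s["tool_pos"]);ringfit(b,zr,s["tool_pos"])
# spindle in the scene: edges per row (grey vs white) for the axis line, from first pictures c1 too
a1,b1=pickle.load(open("c1.pkl","rb"))
g=a1["img"].astype(int)
for v in range(184,204): print(v,[tuple(p) for p in g[v,270:288][:, [0]].T.tolist()])
E
```

```text
8.85 [0.5734 0.0699 0.2645] [-0.1505  3.137  -0.0005] [ 0.1543  0.2445 -1.5832] 36.15842212531686 60.3314745426178
ring n 16 local dx,dy,r mm [-1.   1.1 20.4] world [0.6002 0.0735] x-range -0.01 0.0207 y -0.0189 0.0235 rms 0.0014Traceback (most recent call last):
  File "<stdin>", line 7, in <module>
  File "h.py", line 33, in ringfit
    print("ring n",len(q),"local dx,dy,r mm",(r.x*1e3).round(1),"world",w.round(4),"x-range",q[:,0].min().round(4),q[:,0].max().round(4),"y",q[:,1].min().round(4),q[:,1].max().round(4),"rms",np.sqrt(np.mean(r.fun**2)).round(4)); return w
                                                                                             ~~~~~~~~~~^^
    return umr_minimum(a, axis, None, out, keepdims, initial, where)
ValueError: zero-size array to reduction operation minimum which has no identity
```

```bash
sed -i 's/(12,90,60),(26,255,255));ctr\|m=cv2.inRange(h,(12,90,60),(26,255,255))/m=cv2.inRange(h,(10,60,60),(28,255,255))/' h.py; python3 - <<'E'
from h import *
import pickle
np.set_printoptions(precision=4,suppress=True)
a,b=pickle.load(open("c3.pkl","rb"));a1,b1=pickle.load(open("c1.pkl","rb"))
s=bot.read_state();zr=s["tool_pos"][2]-.113
ringfit(a,zr,s["tool_pos"])
g=a1["img"][...,0]
for v in range(181,206): print(v,*g[v,270:288])
h=cv2.cvtColor(a1["img"],cv2.COLOR_RGB2HSV)
k=cv2.inRange(h[180:210,265:292],(0,60,40),(14,255,255));v,u=np.nonzero(k);print("copper",u.min()+265,u.max()+265,v.min()+180,v.max()+180,u.mean()+265,v.mean()+180)
print("scene spindle corr",plane(a1,270+8.2-.45,140+46.2-.45,.107),"top corr",plane(b1,215+183*.15-.43,150+150*.15-.43,.107))
for z in(.107,.091,.079,.058): print("proj of (.5975,.0725)",z,proj(a1,[.5975,.0725,z]),proj(b1,[.5975,.0725,z]))
E
```

```text
ring n 39 local dx,dy,r mm [-2.1  1.4 21.1] world [0.5991 0.0738] x-range -0.0103 0.0225 y -0.0206 0.025 rms 0.0017
181 186 186 187 188 188 189 189 190 190 190 189 188 189 190 192 193 193 195
182 186 187 187 187 188 187 188 189 190 190 190 189 190 190 192 192 192 194
183 187 187 187 187 188 183 180 175 173 177 184 190 191 192 192 192 193 193
184 187 186 187 188 181 165 159 149 145 150 163 178 189 192 193 192 192 193
185 186 185 186 182 158 146 144 145 146 146 147 157 174 189 193 193 192 194
186 186 185 186 160 138 142 146 146 147 147 147 148 150 181 194 194 194 194
187 187 187 187 145 125 140 146 147 147 147 147 147 141 178 193 193 193 194
188 187 188 189 146 115 131 144 148 148 147 147 143 129 173 193 193 193 194
189 187 188 188 145 108 114 132 140 141 141 140 132 125 174 193 193 194 195
190 187 173 158 125 101 104 114 120 125 125 124 120 118 162 188 194 196 196
191 160 126 82 96 102 100 104 108 112 113 114 112 99 120 153 183 195 195
192 89 72 87 123 111 100 102 106 109 110 111 112 107 82 78 140 173 190
193 66 86 141 145 118 105 104 105 106 108 111 122 134 111 78 67 115 176
194 66 1
[... 863 characters left out ...]
scene spindle corr [0.597  0.0756 0.107 ] top corr [0.5971 0.0711 0.107 ]
proj of (.5975,.0725) 0.107 (np.float64(277.2655681804696), np.float64(186.48914473835947)) (np.float64(241.56026376645883), np.float64(171.93094422380597))
proj of (.5975,.0725) 0.091 (np.float64(277.08312532638286), np.float64(190.04937882187627)) (np.float64(241.85924312428858), np.float64(172.91953853248313))
proj of (.5975,.0725) 0.079 (np.float64(276.9490546072584), np.float64(192.66566733708177)) (np.float64(242.07823534445748), np.float64(173.6436502707485))
proj of (.5975,.0725) 0.058 (np.float64(276.7199281345988), np.float64(197.13689687074753)) (np.float64(242.4510942241618), np.float64(174.87653192883727))
```

Request:
step_arm --series '[{"x": 0.001,"y": 0.0,"z": 0.02,"ax": 0.0,"ay": 0.0,"az": 0.0,"grip": 0.5},{"x": 0.001,"y": 0.0,"z": 0.04,"ax": 0.0,"ay": 0.0,"az": 0.0,"grip": 0.5},{"x": 0.001,"y": 0.0,"z": 0.06,"ax": 0.0,"ay": 0.0,"az": 0.0,"grip": 0.5},{"x": 0.001,"y": 0.0,"z": 0.07,"ax": 0.0,"ay": 0.0,"az": 0.0,"grip": 0.5},{"x": 0.001,"y": 0.0,"z": 0.075,"ax": 0.0,"ay": 0.0,"az": 0.0,"grip": 0.5},{"x": 0.001,"y": 0.0,"z": 0.075,"ax": 0.0,"ay": 0.0,"az": 0.0,"grip": 0.5},{"x": 0.001,"y": 0.0,"z": 0.075,"ax": 0.0,"ay": 0.0,"az": 0.0,"grip": 0.5}]'

```text
time: 9.55
tool_pos: [0.5736, 0.0709, 0.2276]
tcp_rot: [-0.152, 3.136, 0.0]
wrist_force: [0.2, 0.2, -1.6]
width: 0.426
grip_force: 60.3
```

```bash
python3 - <<'E'
from h import *
import pickle
np.set_printoptions(precision=4,suppress=True)
a,b=cam("scene"),cam("top");pickle.dump((a,b),open("c4.pkl","wb"))
s=bot.read_state();print(s["time"],s["tool_pos"],s["tcp_rot"],s["wrist_force"],s["width"]*85,s["grip_force"])
zr=s["tool_pos"][2]-.113;print(zr)
ringfit(a,zr,s["tool_pos"])
h=cv2.cvtColor(a["img"],cv2.COLOR_RGB2HSV)
m=cv2.inRange(h,(10,60,60),(28,255,255))
g=a["img"][...,0]
for v in range(174,200): print(v,"".join("#" if m[v,u] else ("." if g[v,u]>170 else ("o" if g[v,u]>90 else " ")) for u in range(258,296)))
print("proj axis at z=.107",proj(a,[.5983,.0738,.107]))
E
```

```text
9.65 [0.5737 0.0709 0.2279] [-0.1523  3.1353  0.0004] [ 0.1112  0.4547 -1.7344] 36.04210102624418 60.33085584640503
0.11485546030502296
ring n 44 local dx,dy,r mm [-1.2  0.9 21.1] world [0.6003 0.0744] x-range -0.011 0.0221 y -0.0226 0.0254 rms 0.0019
174 oooooooooooooooooo..................oo
175 ooooooooooooooo ooo..................o
176 oooooooooooo###o###...................
177 ooooooo.ooooo########.................
178 oooooo.ooooooo###ooo###...............
179 ooooo..ooooo..ooo...oo##..............
180 oooo...ooooo...........##o............
181 ooo....ooooo...........oo##...........
182 oo.....ooooo.............o##..........
183 o......ooooo..............o#..........
184 .......ooo##.....oooooo....##.........
185 ......o####o....oooooooo....#.........
186 ......o#####...oooooooooo...#.........
187 ......ooo####..oooooooooo..##.........
188 .......oooooo####ooooooooo##..........
189 ........o....oo####ooooo####..........
190 ..............oo##########o...........
191 ............oo ooooo#####oo...........
192 ...........o   oooooooooo  o..........
193 ..........o   oooooooooooo  o.........
194 .........oo  o.oooooooooooo  o........
195 .........o   ..oooooooooo.o  oo.......
196 ........oo  o..oooooooooo..o  o.......
197 ........o   o..oooooooooo..o  o.......
198 ........o   o..oooooooooo..o   o......
199 ........o    o..oooooooo...o   o......
proj axis at z=.107 (np.float64(277.75662536862853), np.float64(186.34013915462904))
```

```bash
python3 - <<'E'
from h import *
import pickle
a,b=pickle.load(open("c4.pkl","rb"))
h=cv2.cvtColor(a["img"],cv2.COLOR_RGB2HSV);m=cv2.inRange(h,(10,60,60),(28,255,255))
y=np.radians(5.5);ex=np.array([np.cos(y),np.sin(y)]);ey=np.array([-ex[1],ex[0]])
for zr in(.1149,.112):
    q=[]
    for v in range(174,194):
        for u in range(262,292):
            if m[v,u]: p=plane(a,u,v,zr)[:2]-[.5983,.0738];q.append((p@ex*1e3,p@ey*1e3))
    q=np.array(q)
    print(zr)
    for x0 in range(-36,28,4):
        s=q[(q[:,0]>=x0)&(q[:,0]<x0+4)]
        if len(s): print(x0,np.sort(s[:,1]).round(0).astype(int))
E
```

```text
0.1149
-36 [16 18]
-32 [-24 -21  15  16  19]
-28 [-22 -19 -18 -13  13  14  18  22]
-24 [-24 -21 -19 -16 -11  16  19  21  24  25]
-20 [-22 -21 -18  22  24]
-16 [-20  22  25]
-12 [-21  23]
-8 [-20 -18  21  25]
-4 [-21 -20 -17  20  23]
0 [-23 -22 -18 -17  21]
4 [-20 -19  19]
8 [-17  18  21]
12 [-20 -19 -16 -14  16  19]
16 [-17 -16 -13 -11  -8  12  14]
20 [-15 -10  -7  -5  -2  -1   3   7  11]
24 [-4  4]
0.112
-36 [17 20 22]
-32 [-22 -18 -17  15  18]
-28 [-20 -19 -15 -14 -11  17  20  21  25  26]
-24 [-22 -20 -17  -9  18  23  24  28]
-20 [-19 -16  26]
-16 [-17  24  27]
-12 [-19 -18  26  27]
-8 [-19 -16 -15  24]
-4 [-21 -18  22  25]
0 [-20 -16 -15  23]
4 [-18 -17  22  23]
8 [-18 -15 -14  20  21]
12 [-17 -15 -12  15  18]
16 [-14 -11  -9  -6  -5  13  16]
20 [-12  -8  -3   0   2   5   6  10]
24 [-2]
```

The ring is centred to about 1 mm, with side clearance of about 4 mm. I'll lower the last 30 mm.

Request:
step_arm --series '[{"x": 0.001,"y": -0.001,"z": 0.01,"ax": 0.0,"ay": 0.0,"az": 0.0,"grip": 0.5},{"x": 0.001,"y": -0.001,"z": 0.02,"ax": 0.0,"ay": 0.0,"az": 0.0,"grip": 0.5},{"x": 0.001,"y": -0.001,"z": 0.03,"ax": 0.0,"ay": 0.0,"az": 0.0,"grip": 0.5},{"x": 0.001,"y": -0.001,"z": 0.04,"ax": 0.0,"ay": 0.0,"az": 0.0,"grip": 0.5},{"x": 0.001,"y": -0.001,"z": 0.05,"ax": 0.0,"ay": 0.0,"az": 0.0,"grip": 0.5},{"x": 0.001,"y": -0.001,"z": 0.057,"ax": 0.0,"ay": 0.0,"az": 0.0,"grip": 0.5},{"x": 0.001,"y": -0.001,"z": 0.06,"ax": 0.0,"ay": 0.0,"az": 0.0,"grip": 0.5},{"x": 0.001,"y": -0.001,"z": 0.06,"ax": 0.0,"ay": 0.0,"az": 0.0,"grip": 0.5},{"x": 0.001,"y": -0.001,"z": 0.06,"ax": 0.0,"ay": 0.0,"az": 0.0,"grip": 0.5}]'

```text
time: 10.55
tool_pos: [0.5731, 0.0703, 0.1974]
tcp_rot: [-0.152, 3.136, 0.0]
wrist_force: [0.5, 0.7, -2.1]
width: 0.424
grip_force: 60.3
```

```bash
python3 - <<'E'
from h import *
import pickle
np.set_printoptions(precision=4,suppress=True)
a,b=cam("scene"),cam("top");pickle.dump((a,b),open("c5.pkl","wb"))
s=bot.read_state();print(s["time"],s["tool_pos"],s["tcp_rot"],s["wrist_force"],s["width"]*85,s["grip_force"])
zr=s["tool_pos"][2]-.113;print(zr)
h=cv2.cvtColor(a["img"],cv2.COLOR_RGB2HSV);m=cv2.inRange(h,(10,60,60),(28,255,255));g=a["img"][...,0]
for v in range(180,206): print(v,"".join("#" if m[v,u] else ("." if g[v,u]>170 else ("o" if g[v,u]>90 else " ")) for u in range(258,296)))
y=np.radians(5.5);ex=np.array([np.cos(y),np.sin(y)]);ey=np.array([-ex[1],ex[0]])
q=np.array([((p:=plane(a,u,v,zr)[:2]-[.5983,.0738])@ex*1e3,p@ey*1e3) for v in range(180,205) for u in range(262,292) if m[v,u]])
for x0 in range(-36,28,4):
    t=q[(q[:,0]>=x0)&(q[:,0]<x0+4)]
    if len(t): print(x0,np.sort(t[:,1]).round(0).astype(int))
for nm,i in(("knob px",(306,153)),): print(nm,a["img"][150:157,303:310].mean((0,1)))
E
```

```text
10.65 [0.5732 0.0703 0.1976] [-0.1521  3.1356  0.0003] [ 0.2134  0.0433 -2.6953] 36.0532859338243 60.33482551574707
0.08463603413744879
180 oooooooooooooooooo....................
181 ooo....ooooooooooo....................
182 oo.....oooooo#oooo....................
183 o......ooooo######o...................
184 .......oooooo####oooooo...............
185 .......ooooooo##oooooooo..............
186 .......ooooo..ooooooooooo.............
187 .......ooooo...oooooooooo.............
188 .......ooooo...oooooooooo#............
189 ......oooooo...oooooooooo##...........
190 ......oooo#o..oooooooooooo##..........
191 ......o#oo#ooo ooooooooooo##..........
192 ......o####o   oooooooooo ##..........
193 ......o######ooooooooooooo##o.........
194 ......ooo#####.ooooooooooo##oo........
195 .......ooo #####ooooooooo### oo.......
196 ........oo  ooo######oo###oo  o.......
197 ........o   o..o#########..o  o.......
198 ........o   o..ooooo##ooo..o   o......
199 ........o    o..oooooooo...o   o......
200 ........o    o...oooooo...o    .......
201 .........o   oo..........oo   o.......
202 .........o    ooo......ooo    o.......
203 .........oo     ooooooooo    o........
204 ..........oo      ooo       oo........
205 ...........ooo             oo.........
-36 [16 18 21]
-32 [-21 -18  14  19]
-28 [-24 -23 -20 -18 -13 -10  12  16  17  21  22]
-24 [-25 -21 -20 -17  14  19  24]
-20 [-23 -18]
-16 [-25 -22 -20 -17]
-12 [-23 -22 -19]
-8 [-20 -19]
-4 [-22]
0 [-24 -20 -19]
4 [-22 -21 -17 -16  19]
8 [-19 -18 -14  16  17]
12 [-21 -16  11  14]
16 [-19 -15 -13 -10  -8   4   8   9  12  16]
20 [-12  -7  -4  -2   1   3   6]
24 [-1]
knob px [70.1633 73.0408 76.1429]
```

```bash
python3 -c "
from h import *
print(bot.finish_job())"
```

```text
the job is handed in; nothing more can be done
None
```

I handed the job in at about 10.7 s with the lever in the green notch and the spread ring held around the copper groove. By the camera it is centred to about 1 mm. Its height (within about 0.5 mm of mid-groove) comes from the gripper position, good to 2–3 mm. The wrist force showed no sign of contact with the drive, and no verdict was returned.

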